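Let a ratcheted carousel turn back and slide in the missing cassette

TASK

First hold the thumb pad of the carousel's pawl down so that the spring turns the carousel back, and let the pawl drop again in time for the ratchet to stop it with the empty bay exactly in line with the loading rail. Only then set the loose vial cassette down lengthwise on the loading rail, let go of it, and push it along the rail fully home into the empty bay, upright all the while. Leave the other things on the bench where they are, and leave the pawl down in its tooth.

Things in the scene. Friction and masses are not known exactly. Their poses are not given: they have to be found in the camera images.
- stand: Fixed carousel unit; position and yaw vary. Origin on the bench, on the carousel's upright axis. In its own axes: a grey base disc 150 mm in radius; the loading rail runs out along -y; the pawl is on the +y side, its thumb pad towards -x. A dark steel bracket for the pawl's pin, 26 x 16 x 52 mm high, stands at (-55, 154) mm, clear of the pad.
- carousel_hub (a point): Top of the carousel's black knob, on the axis, 93 mm above the bench. The carousel is a disc 120 mm in radius with six radial bays 60 deg apart: floors 46 mm above the bench, side walls up to 62 mm, hub 47 mm in radius up to 75 mm. Five bays hold built-in cassettes (caps up to 88 mm), one is empty. Under it a steel ratchet flange, 141 mm in radius, has 12 saw teeth, tops 34 mm above the bench.
- carousel (a joint): Carousel angle, rad; 0: empty bay in line with the rail. Starts at 1.0 to 3.6, resting on a tooth after 1.5 s. Pawl down, it rests only at multiples of 0.524. Pawl lifted, a spring (0.5 N m) turns it back, falling 0.38 to 0.55 rad/s, counter-clockwise, past 0 to a stop at -1.3. A dropped pawl stops it at the next lower multiple: for 0, drop it between 0.48 and 0.05. Pushed clockwise it clicks back up.
- pawl (a joint): Angle of the pawl, rad. 0: its nose is down between the teeth. It grows as the thumb pad is pressed down; the nose clears the teeth above about 0.26, the stop is at 0.42. A spring drops it when the pad is let go; about 4 N on the pad lifts it clear.
- pawl_pad (a point): Centre of the top face of the pawl's thumb pad, a dark steel plate 30 x 30 mm, 6 mm thick, its top 46 mm above the bench at rest, at (-115, 132) mm in the stand's axes. It swings about the pawl's pin, 60 mm from it towards the stand's +x, and goes down 21 mm for 0.36 rad. Below it is free space down to the bench.
- rail_mid (a point): Middle of the loading rail's upper face, 47 mm above the bench, 205.5 mm from the carousel's axis; axes as the stand's. Aluminium, 43 mm wide, 165 mm long along y (123 to 288 mm from the axis), open at both ends; guides along both edges 5 mm high, 3 mm thick, 37 mm apart inside. Its floor is 1 mm above the bay's floor, with a 3 mm gap between.
- bay_home (a point): Where the cassette's centre (cassette_mid) is when fully home in the empty bay: 81.5 mm from the carousel's axis, 63 mm above the bench. It turns with the carousel; the bay opens outwards along its -y, is 35 mm wide, flared at the mouth (106 to 119 mm from the axis), and ends at the hub 47 mm from the axis. A cassette that is home has its outer end 115 mm from the axis.
- cassette_mid (a point): Centre of the loose vial cassette: a white block 30 mm wide (its x), 68 mm long (its y), 34 mm high, with a row of four black caps, 11 mm in diameter and 8 mm high, along its top. The point is 17 mm above its underside. It starts upright on the bench; about 0.13 kg. Either end may go into the bay first.
- bottle: Bystander: amber bottle, 64 mm in diameter, 150 mm high. Origin under its centre.
- jar: Bystander: white jar, 52 mm in diameter, 70 mm high. Origin under its centre.
- cap_tray: Bystander: open white tray, 70 x 90 x 30 mm high. Origin under its centre.
- beaker: Bystander: glass beaker, 64 mm in diameter, 85 mm high. Origin under its centre.
- vial: Bystander: amber vial, 28 mm in diameter, 55 mm high. Origin under its centre.
- tip_box: Bystander: closed grey box, 60 x 80 x 45 mm high. Origin under its centre.
- mouse: Bystander: black computer mouse, 100 x 60 x 30 mm high. Origin under its centre.
There are look-alikes about, which are no part of the job. What is shaped like the part that bears cassette_mid but green is not meant.

How it is judged:
On the way, in this order (a step that is already met when the one before it is completed fails the run):
1. the pawl is held lifted clear of the teeth (value of joint pawl above 0.24 rad), for 0.4 s.
2. the empty bay is in line with the rail and the pawl is down in its tooth (value of joint carousel between -0.09 and 0.09 rad and value of joint pawl below 0.08 rad), for 0.3 s.
3. the cassette stands on the loading rail, let go of, outside the bay (all of step 2 and x of cassette_mid in the frame of stand between -0.012 and 0.012 m and y of cassette_mid in the frame of stand between -0.285 and -0.13 m and z of cassette_mid in the frame of stand between 0.058 and 0.07 m and contact force between cassette and the fingers below 0.3 N), for 0.1 s.
At the end, for the whole second after the job is handed in: The carousel rests within 0.09 rad of its 0 with the pawl down (under 0.08 rad); the cassette stands upright (within 0.1 rad) on the floor of the empty bay, its centre within 7 mm of bay_home in the horizontal (fully home), at rest (all of step 2 and horizontal distance between cassette_mid and bay_home below 0.007 m and z of cassette_mid in the frame of stand between 0.058 and 0.068 m and angle between cassette_mid's own z axis and vertical below 0.1 rad and linear speed of cassette below 0.02 m/s); the robot touches nothing.
It fails at once if a bystander is moved by more than 30 mm (distance of any of bottle, jar, cap_tray, beaker, vial, tip_box, mouse from where it was at the start of the episode above 0.03 m).
It fails at once if the cassette is tipped by more than 0.6 rad (angle between cassette_mid's own z axis and vertical above 0.6 rad).
It also fails if it takes over 72 s, if anything falls off the work surface, if the arm or the gripper's body presses on something with over 40 N, if the wrist force passes 120 N, or if a joint passes its speed limit or range.

ROBOT

A 7-joint arm with a two-finger parallel gripper is mounted at the origin on the work surface. World frame = base frame: x ahead of the robot, y to its left, z up, the work surface at z = 0. Lengths are in m, angles in rad, forces in N, time in s.
With the tool pointing down it reaches from about 0.425 to 0.925 m from the base axis. Payload 6.8 kg.
Tool frame: the origin (TCP) lies at the very end of the fingers, on their centre line; the grasp point (between the pads) lies 19 mm behind it (bot.grasp_offset is the distance from the TCP to the grasp point, in m); z points along the fingers, y is the direction in which the jaws open and shut (so a half turn about z gives the same grasp; the last joint's range is limited). The gripper opens to 85 mm and grips with 20 to 120 N. Pads are 22 mm wide; open, the fingers measure 114 mm over their backs; the gripper's body (76 mm by 85 mm) begins 54 mm behind the grasp point. The pads swing forward as they close: fully open they stand 13 mm farther back than shut.
Start: joints at [1.072, 0.477, 0.022, 1.555, -0.011, 1.109, -0.083], TCP at [0.257, -0.624, 0.231] pointing down, gripper open.
Joint ranges: [-2.96, 2.96], [-0.34, 2.1], [-1.41, 1.46], [0.24, 2.44], [-1.37, 4.51], [0.17, 1.92], [-2.96, 2.96]. Speed limits (rad/s): [2.39, 2.39, 3.14, 3.14, 3.14, 3.14, 3.14].

INTERFACE

Orientations are given as a unit quaternion [w, x, y, z].
In Python, from station import monitor, cams, bot, finder gives the robot as it stands.
- The arm moves only by the tool jog_arm, never from a script. Its argument "plan" is a list of rows, each an object of numbers: "x", "y", "z": the shift along the tool's x, y, z as a fraction of full scale; "wx", "wy", "wz": the turn, a rotation vector about the tool's x, y, z as a fraction of full scale. A call has 1 to 12 rows; each row is the pose to reach, as a shift and turn from the pose measured when the call began, along the tool's axes at that moment, turning the shorter way round; what a row does not reach only later rows make up. Full scale, the value 1, is 20 cm for a shift and 180 degrees for a turn. A row lasts 1/12 s, in which the tool goes at most 41.7 mm and 7.16 degrees, less where a joint would pass 70% of its speed; a pose out of reach is approached as far as the arm can. A call with a number of a shift or a turn outside -1 to 1 is refused whole. A call with a gripper value outside its range is refused whole. "hand" is the opening, from -1 (shut) to 1 (fully open), set as the call begins (left out, the last holds). The fingers move at their own pace and stop on an object; "grip_force" is the grip in N (left out, the last holds). Time passes only in rows, so rows that repeat a pose let the fingers close. It gives the time, the measured TCP pose, the force and the opening at its end, in the units of the state.
- monitor.get_obs(): the state, without advancing time (a new reading comes with each control period).
- cams.read_camera(name): name is "side" or "top"; returns the picture (480x640x3 uint8, red, green, blue); there is no depth.
- cams.get_calibration(name): a dict with "fx", "fy", "cx", "cy" (pixels), "distortion" ([k1, k2, p1, p2, k3] as OpenCV has them; the pictures are not rectified), "extrinsics" (4x4, takes a point from world to camera coordinates). Camera axes: x right, y down, z forward; pixel columns grow to the right and rows downward; lengths in m; the calibration is good to about 2 mm. A picture is of the moment at which its call begins. get_calibration takes no time and is no camera call.
- bot.hand_in(): hands the job in, once; it reports no verdict.
Trained networks look in the newest picture that a camera, given by its name, has taken for a name from the list of things; names that differ only in an ending like _2 or _b are one class to them, and where a whole thing is asked for, a point or a joint stands for the part that bears it (a point fixed in the world has none). Each returns a list of dicts, best first, with "confidence" (0 to 1); they miss things now and then, are a little off and sometimes report something else, mostly with a low value. They report only what shows in the picture. A call takes as long as a camera call. They do not tell look-alikes from the thing itself.
- finder.find_in(camera, target): "bbox" ([left, top, width, height] in pixels, round what is visible of it).
- finder.place_of(camera, target): "location" ([column, row] in pixels: a listed point, or the origin of a listed thing).
The state is a dict: "t": time; "q": joint angles; "joint_vel": joint speeds; "joint_torque": joint torques, N m; "eef_pos": TCP position; "tool_rot": TCP orientation; "contact_force": force on the tool from outside, world axes, zero at the start; "torque": the same for the moment, N m; "gripper_width": opening from 0.0 (shut) to 1.0 (fully open).
Only numpy, scipy, OpenCV 4.12 (cv2) and the standard library are available. Lean on these libraries where they do the work, as an engineer would, in place of code of your own. Each camera call takes 0.05 s, during which the arm holds its last target. There are 200 camera calls.

## Working session

There is one attempt and no reset: what is moved stays moved. The work goes in short steps, Python scripts to look and compute and a tool call to move; the robot and the scene stay as the last step left them, time stands still between calls to the robot, and variables do not carry over. Pictures are saved under pics/ and viewed, about 8 in all and at most 12, crops included, and the job is handed in when it is done.

Besides the shell and the picture viewer there is one more tool, called by a JSON object that holds its "fn" and its "kwargs". jog_arm: Moves the arm, as the interface text tells. Shift numbers are shares of 20 cm and turn numbers shares of 180 degrees, none past 1 either way. Its arguments: {"type":"object","properties":{"plan":{"type":"array","items":{"type":"object","properties":{"x":{"type":"number","minimum":-1,"maximum":1},"y":{"type":"number","minimum":-1,"maximum":1},"z":{"type":"number","minimum":-1,"maximum":1},"wx":{"type":"number","minimum":-1,"maximum":1},"wy":{"type":"number","minimum":-1,"maximum":1},"wz":{"type":"number","minimum":-1,"maximum":1}}}},"hand":{"type":"number"},"grip_force":{"type":"number"}},"required":["plan"]}

```bash
mkdir -p pics; ls
python3 - <<'E'
from station import monitor,cams,bot,finder
import cv2,numpy as np
for n in ("side","top"):
    im=cams.read_camera(n); cv2.imwrite(f"pics/{n}0.png",im[...,::-1])
    c=cams.get_calibration(n); print(n,{k:(np.round(v,4).tolist()) for k,v in c.items()})
    for t in ("carousel_hub","pawl_pad","rail_mid","bay_home","cassette_mid"):
        print(t,[(np.round(d["location"],1).tolist(),round(d["confidence"],2)) for d in finder.place_of(n,t)][:4])
print(monitor.get_obs())
E
```

```text
pics
side {'fx': 605.1389, 'fy': 605.1389, 'cx': 317.6283, 'cy': 230.7611, 'distortion': [-0.0225, 0.0, 0.0, 0.0, 0.0], 'extrinsics': [[0.9247, -0.3805, -0.0079, -0.5077], [-0.3011, -0.7188, -0.6266, 0.2477], [0.2328, 0.5818, -0.7793, 1.6476], [0.0, 0.0, 0.0, 1.0]]}
carousel_hub [([322.6, 219.1], 0.73)]
pawl_pad [([282.4, 201.2], 0.52)]
rail_mid [([333.2, 287.1], 0.97)]
bay_home [([324.2, 206.6], 0.6), ([375.2, 359.6], 0.2)]
cassette_mid [([372.8, 362.5], 0.95), ([303.4, 342.9], 0.86), ([328.3, 369.8], 0.61)]
top {'fx': 443.8127, 'fy': 443.8127, 'cx': 319.8324, 'cy': 240.2376, 'distortion': [-0.1099, 0.0, 0.0, 0.0, 0.0], 'extrinsics': [[0.0157, -0.9999, -0.0072, 0.0556], [-0.986, -0.0142, -0.1659, 0.5803], [0.1658, 0.0097, -0.9861, 1.2977], [0.0, 0.0, 0.0, 1.0]]}
carousel_hub [([321.6, 235.1], 0.75), ([165.8, 272.1], 0.17)]
pawl_pad [([271.6, 263.0], 0.54)]
rail_mid [([387.4, 255.9], 0.84)]
bay_home [([296.5, 234.9], 0.73)]
cassette_mid [([448.7, 289.2], 0.84), ([418.1, 300.7], 0.52), ([455.0, 249.5], 0.51)]
{'t': 0.6, 'q': array([ 1.07187615,  0.4770109 ,  0.02242319,  1.5554055 , -0.01150757,
        1.1092694 , -0.08313719]), 'joint_vel': array([ 0.00108342, -0.00013452, -0.00038719,  0.00052937, -0.00064028,
       -0.00030239,  0.00122228]), 'joint_torque': array([ 1.65554197e-04, -5.96005082e+01,  1.60611492e+00, -2.81418568e+01,
        1.25528377e-02,  1.87689890e-03, -3.27822522e-05]), 'eef_pos': array([ 0.25714342, -0.62412647,  0.23129871]), 'tool_rot': array([1.59013633e-05, 9.80976117e-01, 1.94128455e-01, 9.39625977e-06]), 'contact_force': array([-0.60196769, -0.20249092,  0.11348816]), 'torque': array([-0.01893542,  0.03493505,  0.0161939 ]), 'gripper_width': 0.9999654161499612}
```

View pics/side0.png

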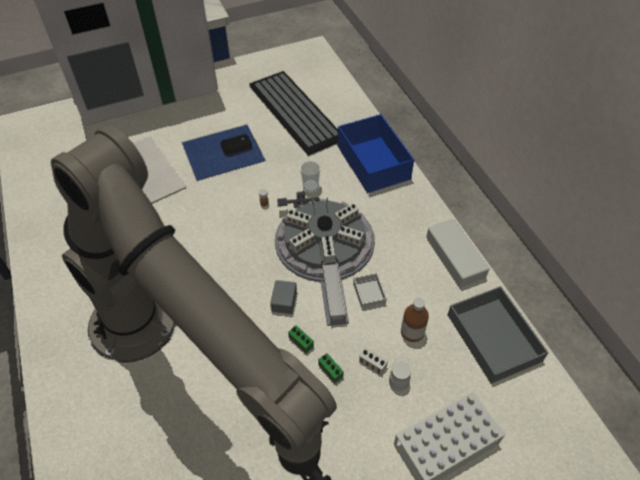

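View pics/top0.png

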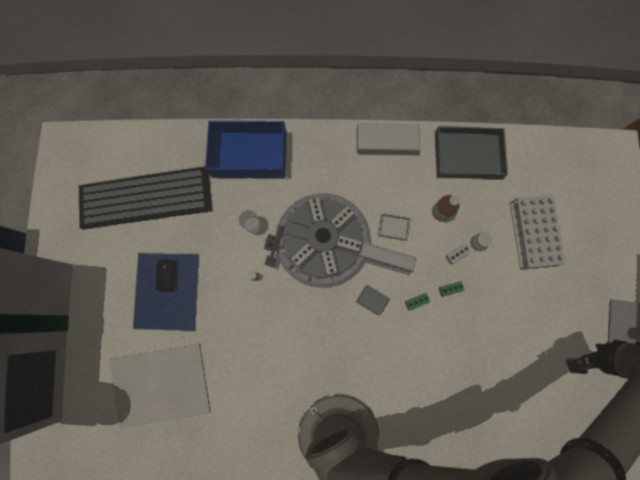

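```bash
cat > h.py <<'E'
from station import monitor,cams,bot,finder
import cv2,numpy as np
from scipy.optimize import least_squares
C={n:cams.get_calibration(n) for n in ("side","top")}
def K(c): return np.array([[c["fx"],0,c["cx"]],[0,c["fy"],c["cy"]],[0,0,1.]])
def proj(n,P):
    c=C[n];E=np.array(c["extrinsics"]);r,_=cv2.Rodrigues(E[:3,:3])
    return cv2.projectPoints(np.atleast_2d(np.array(P,float)),r,E[:3,3],K(c),np.array(c["distortion"]))[0][:,0]
def ray(n,p):
    c=C[n];E=np.array(c["extrinsics"]);u=cv2.undistortPoints(np.array([[p]],float),K(c),np.array(c["distortion"]))[0,0]
    R=E[:3,:3];return -R.T@E[:3,3],R.T@np.array([u[0],u[1],1])
def atz(n,p,z):
    o,d=ray(n,p);return o+d*(z-o[2])/d[2]
def tri(ps,pt):
    A=[];b=[]
    for n,p in (("side",ps),("top",pt)):
        o,d=ray(n,p);d/=np.linalg.norm(d);M=np.eye(3)-np.outer(d,d);A.append(M);b.append(M@o)
    A=np.vstack(A);b=np.hstack(b);x,*_=np.linalg.lstsq(A,b,rcond=None);return x,np.linalg.norm(A@x-b)
E
python3 - <<'E'
from h import *
for k,s,t,z in (("hub",(322.6,219.1),(321.6,235.1),.093),("pad",(282.4,201.2),(271.6,263),.046),("rail",(333.2,287.1),(387.4,255.9),.047)):
    print(k,tri(s,t),atz("side",s,z),atz("top",t,z))
S=[(372.8,362.5),(303.4,342.9),(328.3,369.8)];T=[(448.7,289.2),(418.1,300.7),(455,249.5)]
for s in S: print("S",s,atz("side",s,.017))
for t in T: print("T",t,atz("top",t,.017))
E
```

```text
hub (array([0.58788858, 0.05864183, 0.09844267]), np.float64(0.002116486781634556)) [0.59116762 0.06277942 0.093     ] [0.58737253 0.05893891 0.093     ]
pad (array([0.51263701, 0.20707855, 0.05348374]), np.float64(0.0077706201434376634)) [0.52007008 0.21283191 0.046     ] [0.50806545 0.2089635  0.046     ]
rail (array([ 0.53570258, -0.14027427,  0.05288618]), np.float64(0.002630001274782198)) [ 0.53919338 -0.13688515  0.047     ] [ 0.53464762 -0.14074776  0.047     ]
S (372.8, 362.5) [ 0.54976213 -0.36970362  0.017     ]
S (303.4, 342.9) [ 0.40633727 -0.24911931  0.017     ]
S (328.3, 369.8) [ 0.43668905 -0.34456534  0.017     ]
T (448.7, 289.2) [ 0.43779412 -0.33410435  0.017     ]
T (418.1, 300.7) [ 0.40186467 -0.23840373  0.017     ]
T (455, 249.5) [ 0.5615538  -0.35763558  0.017     ]
```

Candidates for the cassette: white at side (373,361)/top (458,253); two green look-alikes at side (301,339), (331,367)/top (417,300), (451,289). The white one fits, since green is excluded. The empty bay shows at top (295,233), opposite the rail, so the carousel angle is about π. I'm shutting the fingers and moving towards the pad.

{"fn": "jog_arm", "kwargs": {"plan": [{"x": 0.97, "y": -0.52, "wz": -0.2956}, {"x": 0.97, "y": -0.52, "wz": -0.2956}, {"x": 0.97, "y": -0.52, "wz": -0.2956}, {"x": 0.97, "y": -0.52, "wz": -0.2956}, {"x": 0.97, "y": -0.52, "wz": -0.2956}, {"x": 0.97, "y": -0.52, "wz": -0.2956}, {"x": 0.97, "y": -0.52, "wz": -0.2956}, {"x": 0.97, "y": -0.52, "wz": -0.2956}, {"x": 0.97, "y": -0.52, "wz": -0.2956}, {"x": 0.97, "y": -0.52, "wz": -0.2956}], "hand": -1}}

```text
invalid input at $.plan[0]: expected keys x, y, z, wx, wy, wz
```

{"fn": "jog_arm", "kwargs": {"plan": [{"x": 0.97, "y": 0.28}, {"x": 0.97, "y": 0.28}, {"x": 0.97, "y": 0.28}, {"x": 0.97, "y": 0.28}, {"x": 0.97, "y": 0.28}, {"x": 0.97, "y": 0.28}, {"x": 0.97, "y": 0.28}]}}

```text
invalid input at $.plan[0]: expected keys x, y, z, wx, wy, wz
```

{"fn": "jog_arm", "kwargs": {"plan": [{"x": 0.97}, {"x": 0.97}, {"x": 0.97}, {"x": 0.97}, {"x": 0.97}, {"x": 0.97}]}}

```text
invalid input at $.plan[0]: expected keys x, y, z, wx, wy, wz
```

{"fn": "jog_arm", "kwargs": {"plan": [{"x": 0.97, "y": -0.52, "z": 0, "wx": 0, "wy": 0, "wz": -0.2956}, {"x": 0.97, "y": -0.52, "z": 0, "wx": 0, "wy": 0, "wz": -0.2956}, {"x": 0.97, "y": -0.52, "z": 0, "wx": 0, "wy": 0, "wz": -0.2956}, {"x": 0.97, "y": -0.52, "z": 0, "wx": 0, "wy": 0, "wz": -0.2956}, {"x": 0.97, "y": -0.52, "z": 0, "wx": 0, "wy": 0, "wz": -0.2956}, {"x": 0.97, "y": -0.52, "z": 0, "wx": 0, "wy": 0, "wz": -0.2956}, {"x": 0.97, "y": -0.52, "z": 0, "wx": 0, "wy": 0, "wz": -0.2956}, {"x": 0.97, "y": -0.52, "z": 0, "wx": 0, "wy": 0, "wz": -0.2956}, {"x": 0.97, "y": -0.52, "z": 0, "wx": 0, "wy": 0, "wz": -0.2956}, {"x": 0.97, "y": -0.52, "z": 0, "wx": 0, "wy": 0, "wz": -0.2956}], "hand": -1}}

```text
t: 1.43
eef_pos: [0.3967, -0.4543, 0.2314]
tool_rot: [0.0, 0.791, 0.612, -0.0]
contact_force: [0.8, 0.3, 0.6]
gripper_width: 0.002
```

{"fn": "jog_arm", "kwargs": {"plan": [{"x": 0.97, "y": 0.28, "z": 0, "wx": 0, "wy": 0, "wz": 0}, {"x": 0.97, "y": 0.28, "z": 0, "wx": 0, "wy": 0, "wz": 0}, {"x": 0.97, "y": 0.28, "z": 0, "wx": 0, "wy": 0, "wz": 0}, {"x": 0.97, "y": 0.28, "z": 0, "wx": 0, "wy": 0, "wz": 0}, {"x": 0.97, "y": 0.28, "z": 0, "wx": 0, "wy": 0, "wz": 0}, {"x": 0.97, "y": 0.28, "z": 0, "wx": 0, "wy": 0, "wz": 0}]}}

```text
t: 1.93
eef_pos: [0.5043, -0.2721, 0.2319]
tool_rot: [-0.0, 0.788, 0.615, 0.002]
contact_force: [0.2, 0.9, 0.4]
gripper_width: -0.002
```

{"fn": "jog_arm", "kwargs": {"plan": [{"x": 0.97, "y": 0, "z": 0, "wx": 0, "wy": 0, "wz": 0}, {"x": 0.97, "y": 0, "z": 0, "wx": 0, "wy": 0, "wz": 0}, {"x": 0.97, "y": 0, "z": 0, "wx": 0, "wy": 0, "wz": 0}, {"x": 0.97, "y": 0, "z": 0, "wx": 0, "wy": 0, "wz": 0}, {"x": 0.97, "y": 0, "z": 0, "wx": 0, "wy": 0, "wz": 0}, {"x": 0.97, "y": 0, "z": 0, "wx": 0, "wy": 0, "wz": 0}]}}

```text
t: 2.43
eef_pos: [0.5531, -0.0746, 0.2335]
tool_rot: [-0.001, 0.785, 0.619, 0.005]
contact_force: [-0.2, 1.1, 1.1]
gripper_width: -0.001
```

{"fn": "jog_arm", "kwargs": {"plan": [{"x": 0.89, "y": -0.28, "z": 0, "wx": 0, "wy": 0, "wz": 0}, {"x": 0.89, "y": -0.28, "z": 0, "wx": 0, "wy": 0, "wz": 0}, {"x": 0.89, "y": -0.28, "z": 0, "wx": 0, "wy": 0, "wz": 0}, {"x": 0.89, "y": -0.28, "z": 0, "wx": 0, "wy": 0, "wz": 0}, {"x": 0.89, "y": -0.28, "z": 0, "wx": 0, "wy": 0, "wz": 0}, {"x": 0.89, "y": -0.28, "z": 0, "wx": 0, "wy": 0, "wz": 0}]}}

```text
t: 2.93
eef_pos: [0.5392, 0.1192, 0.2356]
tool_rot: [-0.003, 0.783, 0.622, 0.006]
contact_force: [0.1, 0.5, 0.2]
gripper_width: 0.003
```

Run:
```python
from h import *
t=cv2.imread("pics/top0.png")[185:305,230:420];cv2.imwrite("pics/t_c.png",cv2.resize(t,None,fx=4,fy=4,interpolation=cv2.INTER_CUBIC))
s=cv2.imread("pics/side0.png")[180:330,240:395];cv2.imwrite("pics/s_c.png",cv2.resize(s,None,fx=4,fy=4,interpolation=cv2.INTER_CUBIC))
for n in("side","top"):
    im=cams.read_camera(n); cv2.imwrite(f"pics/{n}1.png",im[...,::-1])
    for t in ("carousel_hub","pawl_pad","rail_mid","bay_home"):
        print(n,t,[(np.round(d["location"],1).tolist(),round(d["confidence"],2)) for d in finder.place_of(n,t)][:3])
o=monitor.get_obs();print(o["t"],o["eef_pos"],o["tool_rot"],proj("side",o["eef_pos"]),proj("top",o["eef_pos"]))
```

```text
side carousel_hub [([323.4, 221.2], 0.84)]
side pawl_pad [([263.7, 205.1], 0.69), ([283.5, 202.5], 0.63), ([372.7, 361.1], 0.56)]
side rail_mid [([334.7, 289.4], 0.88)]
side bay_home [([323.1, 207.9], 0.84)]
top carousel_hub [([321.5, 234.1], 0.92)]
top pawl_pad [([271.2, 260.8], 0.62), ([389.3, 258.8], 0.36)]
top rail_mid [([386.5, 259.2], 0.61)]
top bay_home [([388.0, 256.4], 0.74)]
3.4333 [0.54039644 0.11059811 0.23488202] [-0.00136742  0.78590727  0.61832563  0.00461677] [[298.65426855 178.95039089]] [[301.33835118 242.90191044]]
```

View pics/t_c.png

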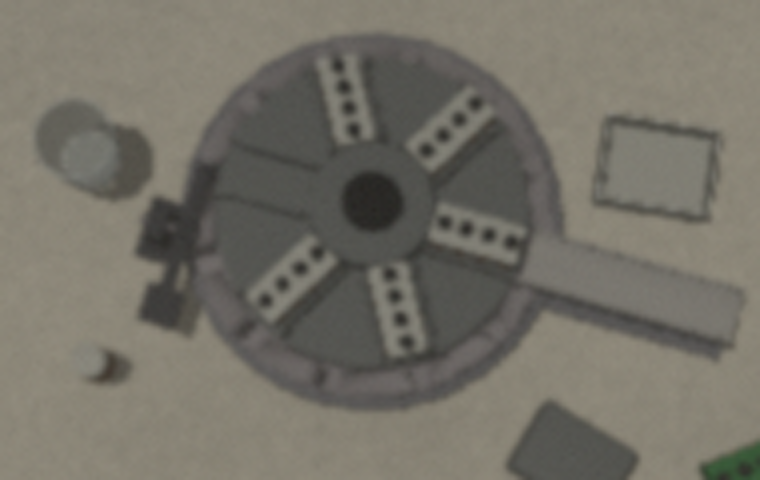

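View pics/s_c.png

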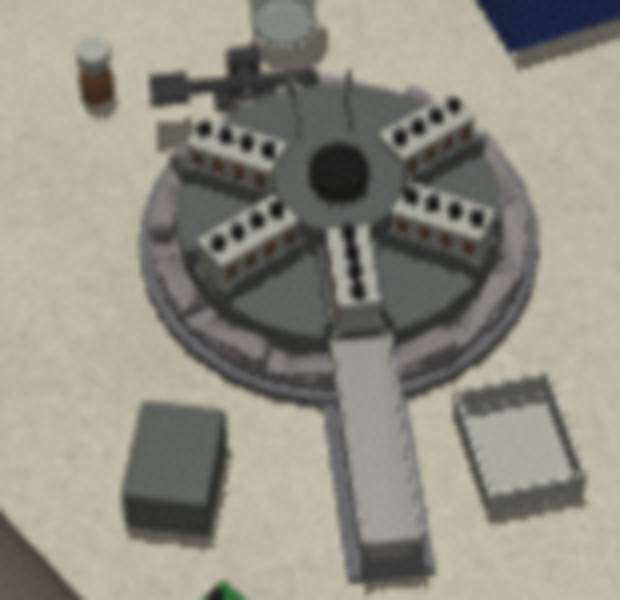

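```bash
cat > fit.py <<'E'
from h import *
M={"hub":(0,0,.093),"pad":(-.115,.132,.046),"rf_l":(-.0215,-.288,.052),"rf_r":(.0215,-.288,.052),"rn_l":(-.0215,-.123,.052),"rn_r":(.0215,-.123,.052)}
O={"top":{"hub":(323,235.25),"pad":(270.5,261.5),"rf_r":(416.2,257.5),"rf_l":(412,270.5),"rn_r":(368.2,243.7),"rn_l":(361.7,255)},
"side":{"hub":(324.5,223),"pad":(282,202),"rf_l":(329.5,315.7),"rf_r":(345,313.2),"rn_l":(323.2,264.5),"rn_r":(337.5,263)}}
def S2W(p,P):
    c,s=np.cos(p[2]),np.sin(p[2]);P=np.atleast_2d(P).astype(float);return np.c_[p[0]+c*P[:,0]-s*P[:,1],p[1]+s*P[:,0]+c*P[:,1],P[:,2]]
def res(p):
    r=[p[3:]/2]
    for i,n in enumerate(("top","side")):
        ks=list(O[n]);r.append((proj(n,S2W(p,[M[k] for k in ks]))+p[3+2*i:5+2*i]-[O[n][k] for k in ks]).ravel())
    return np.hstack(r)
f=least_squares(res,[.588,.06,-.25,0,0,0,0],loss="soft_l1")
if __name__=="__main__":
    print(np.round(f.x,4));print(np.round(res(f.x)[4:].reshape(2,-1,2),1).tolist());
    print("pad",S2W(f.x,M["pad"]),"rail",S2W(f.x,[0,-.21,.047]))
    np.save("stand.npy",f.x)
E
python3 fit.py
```

```text
[ 0.5907  0.0542 -0.2749  0.1253  0.9455  0.8686  0.1262]
[[[0.3, -0.3], [0.1, -0.1], [0.6, -0.0], [1.2, 0.6], [-3.9, -1.6], [-1.3, 0.6]], [[-0.0, -1.6], [0.0, -0.2], [0.1, -0.2], [0.8, 0.6], [-1.0, 0.4], [-0.1, 0.4]]]
pad [[0.51582719 0.21251047 0.046     ]] rail [[ 0.53366629 -0.1478654   0.047     ]]
```

Run:
```python
from h import *
a=cv2.imread("pics/side1.png")[130:280,220:370];b=cv2.imread("pics/top1.png")[180:330,230:380]
cv2.imwrite("pics/c1.png",cv2.resize(np.hstack([a,b]),(800,400),interpolation=cv2.INTER_CUBIC))
```

```text
(no output)
```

View pics/c1.png

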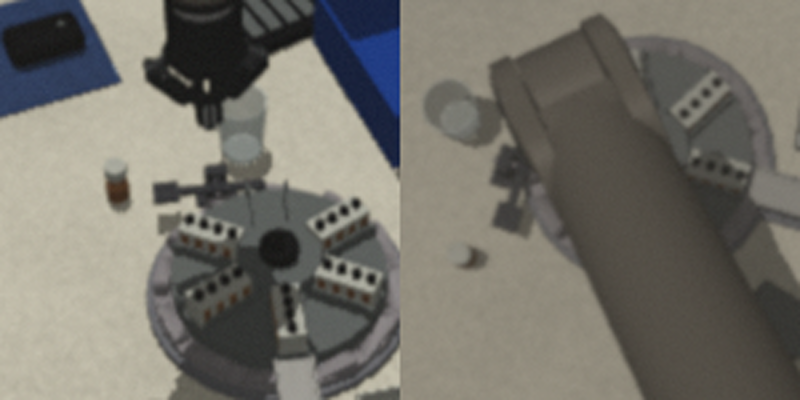

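```bash
cat > go.py <<'E'
import sys;from h import *
from scipy.spatial.transform import Rotation as R
def rows(pos,yawdeg,flip=True):
    o=monitor.get_obs();q=o["tool_rot"];R0=R.from_quat([q[1],q[2],q[3],q[0]])
    best=None
    for k in (0,180) if flip else (0,):
        a=np.radians(yawdeg+k)/2;Rt=R.from_quat([np.cos(a),np.sin(a),0,0]);w=(R0.inv()*Rt).as_rotvec()
        if best is None or np.linalg.norm(w)<np.linalg.norm(best): best=w
    d=R0.inv().apply(np.array(pos)-o["eef_pos"])
    print("t",round(o["t"],2),"eef",np.round(o["eef_pos"],4),"shift",np.round(d/.2,3),"turn",np.round(best/np.pi,4),"F",np.round(o["contact_force"],1))
if __name__=="__main__":
    a=[float(v) for v in sys.argv[1:]];rows(a[:3],a[3])
E
cat > ang.py <<'E'
from h import *
P=np.load("stand.npy")
def W(a,pts):  # carousel-frame pts (bay along -y), carousel at angle a (clockwise +)
    th=P[2]-a;c,s=np.cos(th),np.sin(th);pts=np.array(pts)
    return np.c_[P[0]+c*pts[:,0]-s*pts[:,1],P[1]+s*pts[:,0]+c*pts[:,1],pts[:,2]]
L=np.linspace(.058,.108,12);pt=np.array([(x,-r,z) for r in L for x,z in((-.01,.08),(.01,.08))])
G=np.radians(np.arange(0,360,1.))-1.3
def angle(im,n="side"):
    g=cv2.cvtColor(im,cv2.COLOR_RGB2GRAY).astype(np.float32);b=P[5:7] if n=="side" else P[3:5]
    uv=np.array([proj(n,W(a,pt))+b for a in G],np.float32)
    I=cv2.remap(g,uv[...,0],uv[...,1],cv2.INTER_LINEAR).mean(1)
    # bay k sits at angle a+60k
    sc=sum(np.roll(I,-60*k) for k in range(1,6))/5-I
    i=int(sc.argmax());return G[i],sc[i]
E
python3 - <<'E'
from ang import *
for f,n in(("side0","side"),("top0","top"),("side1","side")):
    print(f,angle(cv2.imread(f"pics/{f}.png")[...,::-1],n))
E
python3 go.py .5158 .2125 .06 74.25
```

```text
side0 (np.float64(3.1331363000655976), np.float32(39.982697))
top0 (np.float64(3.1505895925855407), np.float32(35.626465))
side1 (np.float64(1.003834612632515), np.float32(53.948486))
t 3.43 eef [0.5404 0.1106 0.2349] shift [ 0.458 -0.243  0.878] turn [ 0.0011 -0.0029  0.0119] F [-0.5  0.3  0.2]
```

{"fn": "jog_arm", "kwargs": {"plan": [{"x": 0.458, "y": -0.243, "z": 0.4, "wx": 0.001, "wy": -0.003, "wz": 0.012}, {"x": 0.458, "y": -0.243, "z": 0.4, "wx": 0.001, "wy": -0.003, "wz": 0.012}, {"x": 0.458, "y": -0.243, "z": 0.4, "wx": 0.001, "wy": -0.003, "wz": 0.012}, {"x": 0.458, "y": -0.243, "z": 0.7, "wx": 0.001, "wy": -0.003, "wz": 0.012}, {"x": 0.458, "y": -0.243, "z": 0.86, "wx": 0.001, "wy": -0.003, "wz": 0.012}, {"x": 0.458, "y": -0.243, "z": 0.86, "wx": 0.001, "wy": -0.003, "wz": 0.012}, {"x": 0.458, "y": -0.243, "z": 0.86, "wx": 0.001, "wy": -0.003, "wz": 0.012}]}}

```text
t: 4.02
eef_pos: [0.5134, 0.2108, 0.0605]
tool_rot: [-0.001, 0.797, 0.603, -0.004]
contact_force: [0.2, -0.7, 1.1]
gripper_width: -0.004
```

```bash
python3 - <<'E'
from ang import *
im=cams.read_camera("side");print(angle(im))
a=im[120:270,210:360,::-1];im=cams.read_camera("top");b=im[180:330,230:380,::-1]
cv2.imwrite("pics/c2.png",cv2.resize(np.hstack([a,b]),(800,400),interpolation=cv2.INTER_CUBIC))
E
python3 go.py .5158 .2125 .025 74.25
```

```text
(np.float64(2.0684854563490562), np.float32(57.021927))
t 4.12 eef [0.5166 0.2122 0.0647] shift [ 0.    -0.005  0.198] turn [ 0.0003 -0.     -0.0005] F [0.3 0.1 0.3]
```

View pics/c2.png

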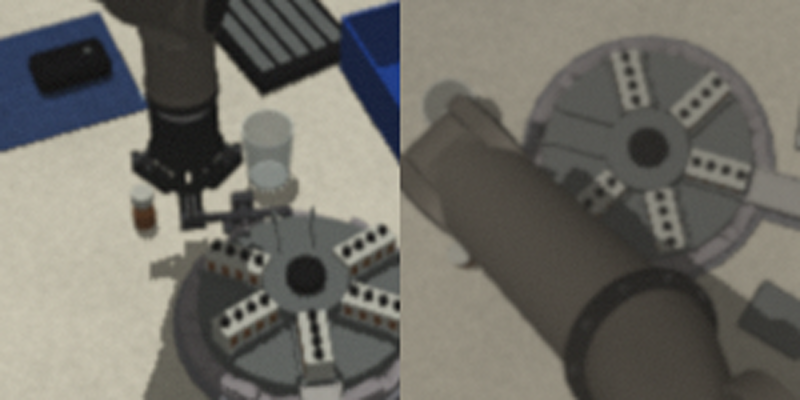

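{"fn": "jog_arm", "kwargs": {"plan": [{"x": 0, "y": -0.005, "z": 0.1, "wx": 0, "wy": 0, "wz": 0}, {"x": 0, "y": -0.005, "z": 0.2, "wx": 0, "wy": 0, "wz": 0}, {"x": 0, "y": -0.005, "z": 0.2, "wx": 0, "wy": 0, "wz": 0}, {"x": 0, "y": -0.005, "z": 0.2, "wx": 0, "wy": 0, "wz": 0}, {"x": 0, "y": -0.005, "z": 0.2, "wx": 0, "wy": 0, "wz": 0}, {"x": 0, "y": -0.005, "z": 0.2, "wx": 0, "wy": 0, "wz": 0}, {"x": 0, "y": -0.005, "z": 0.2, "wx": 0, "wy": 0, "wz": 0}, {"x": 0, "y": -0.005, "z": 0.2, "wx": 0, "wy": 0, "wz": 0}]}}

```text
t: 4.78
eef_pos: [0.5167, 0.2126, 0.0258]
tool_rot: [0.001, 0.798, 0.603, 0.001]
contact_force: [0.1, -0.3, 1.2]
gripper_width: -0.004
```

```bash
cat >> ang.py <<'E'
def track(prev,im):
    g=cv2.cvtColor(im,cv2.COLOR_RGB2GRAY).astype(np.float32)
    A=prev+np.arange(-.75,.2,.01)
    S=[]
    for a in A:
        v=0
        for k in range(6):
            uv=(proj("side",W(a+k*np.pi/3,pt))+P[5:7]).astype(np.float32)
            v+=(1 if k else -.7)*np.median(cv2.remap(g,uv[:,None,0],uv[:,None,1],cv2.INTER_LINEAR))
        S.append(v)
    return A[int(np.argmax(S))],max(S)
E
python3 - <<'E'
from ang import *
im=cams.read_camera("side");t=monitor.get_obs()["t"];print(t,track(3.14,im));cv2.imwrite("pics/side2.png",im[...,::-1])
E
python3 go.py .5158 .2125 .025 74.25
```

```text
4.8333 (np.float64(2.8600000000000003), np.float32(668.1223))
t 4.83 eef [0.5166 0.2126 0.0256] shift [-0.002 -0.004  0.003] turn [ 0.0008 -0.0004 -0.0006] F [1.1 0.2 1.9]
```

{"fn": "jog_arm", "kwargs": {"plan": [{"x": 0, "y": 0, "z": 0.005, "wx": 0, "wy": 0, "wz": 0}, {"x": 0, "y": 0, "z": 0.005, "wx": 0, "wy": 0, "wz": 0}, {"x": 0, "y": 0, "z": 0.005, "wx": 0, "wy": 0, "wz": 0}, {"x": 0, "y": 0, "z": 0.005, "wx": 0, "wy": 0, "wz": 0}, {"x": 0, "y": 0, "z": 0.005, "wx": 0, "wy": 0, "wz": 0}, {"x": 0, "y": 0, "z": 0.005, "wx": 0, "wy": 0, "wz": 0}, {"x": 0, "y": 0, "z": 0.005, "wx": 0, "wy": 0, "wz": 0}, {"x": 0, "y": 0, "z": 0.005, "wx": 0, "wy": 0, "wz": 0}, {"x": 0, "y": 0, "z": 0.005, "wx": 0, "wy": 0, "wz": 0}, {"x": 0, "y": 0, "z": 0.005, "wx": 0, "wy": 0, "wz": 0}]}}

```text
t: 5.67
eef_pos: [0.5166, 0.2127, 0.0246]
tool_rot: [0.001, 0.798, 0.603, 0.001]
contact_force: [0.5, -0.3, 2.0]
gripper_width: 0.004
```

Run:
```python
from ang import *
t=monitor.get_obs()["t"];im=cams.read_camera("side");print(t,track(2.55,im),angle(im));print(monitor.get_obs()["eef_pos"])
```

```text
5.6667 (np.float64(2.3900000000000006), np.float32(713.7284)) (np.float64(2.3826447217080355), np.float32(83.04326))
[0.51664863 0.21274499 0.02459483]
```

{"fn": "jog_arm", "kwargs": {"plan": [{"x": 0, "y": 0, "z": 0, "wx": 0, "wy": 0, "wz": 0}, {"x": 0, "y": 0, "z": 0, "wx": 0, "wy": 0, "wz": 0}, {"x": 0, "y": 0, "z": 0, "wx": 0, "wy": 0, "wz": 0}, {"x": 0, "y": 0, "z": 0, "wx": 0, "wy": 0, "wz": 0}, {"x": 0, "y": 0, "z": 0, "wx": 0, "wy": 0, "wz": 0}, {"x": 0, "y": 0, "z": 0, "wx": 0, "wy": 0, "wz": 0}, {"x": 0, "y": 0, "z": 0, "wx": 0, "wy": 0, "wz": 0}, {"x": 0, "y": 0, "z": 0, "wx": 0, "wy": 0, "wz": 0}, {"x": 0, "y": 0, "z": 0, "wx": 0, "wy": 0, "wz": 0}, {"x": 0, "y": 0, "z": 0, "wx": 0, "wy": 0, "wz": 0}, {"x": 0, "y": 0, "z": 0, "wx": 0, "wy": 0, "wz": 0}, {"x": 0, "y": 0, "z": 0, "wx": 0, "wy": 0, "wz": 0}]}}

```text
t: 6.72
eef_pos: [0.5166, 0.2127, 0.0246]
tool_rot: [0.001, 0.798, 0.603, 0.001]
contact_force: [0.2, -0.7, 1.8]
gripper_width: -0.003
```

{"fn": "jog_arm", "kwargs": {"plan": [{"x": 0, "y": 0, "z": 0, "wx": 0, "wy": 0, "wz": 0}, {"x": 0, "y": 0, "z": 0, "wx": 0, "wy": 0, "wz": 0}, {"x": 0, "y": 0, "z": 0, "wx": 0, "wy": 0, "wz": 0}, {"x": 0, "y": 0, "z": 0, "wx": 0, "wy": 0, "wz": 0}, {"x": 0, "y": 0, "z": 0, "wx": 0, "wy": 0, "wz": 0}, {"x": 0, "y": 0, "z": 0, "wx": 0, "wy": 0, "wz": 0}, {"x": 0, "y": 0, "z": 0, "wx": 0, "wy": 0, "wz": 0}, {"x": 0, "y": 0, "z": 0, "wx": 0, "wy": 0, "wz": 0}, {"x": 0, "y": 0, "z": 0, "wx": 0, "wy": 0, "wz": 0}, {"x": 0, "y": 0, "z": 0, "wx": 0, "wy": 0, "wz": 0}, {"x": 0, "y": 0, "z": 0, "wx": 0, "wy": 0, "wz": 0}, {"x": 0, "y": 0, "z": 0, "wx": 0, "wy": 0, "wz": 0}]}}

```text
t: 7.72
eef_pos: [0.5167, 0.2127, 0.0246]
tool_rot: [0.001, 0.798, 0.603, 0.001]
contact_force: [0.4, 0.1, 1.8]
gripper_width: -0.001
```

Run:
```python
from ang import *
t=monitor.get_obs()["t"];im=cams.read_camera("side");print(t,track(1.5,im),angle(im));print(monitor.get_obs()["eef_pos"])
```

```text
7.7167 (np.float64(1.3800000000000006), np.float32(701.84314)) (np.float64(1.370353755551324), np.float32(82.22188))
[0.51667795 0.21273246 0.02458886]
```

{"fn": "jog_arm", "kwargs": {"plan": [{"x": 0, "y": 0, "z": 0, "wx": 0, "wy": 0, "wz": 0}, {"x": 0, "y": 0, "z": 0, "wx": 0, "wy": 0, "wz": 0}, {"x": 0, "y": 0, "z": 0, "wx": 0, "wy": 0, "wz": 0}, {"x": 0, "y": 0, "z": 0, "wx": 0, "wy": 0, "wz": 0}, {"x": 0, "y": 0, "z": 0, "wx": 0, "wy": 0, "wz": 0}, {"x": 0, "y": 0, "z": 0, "wx": 0, "wy": 0, "wz": 0}, {"x": 0, "y": 0, "z": 0, "wx": 0, "wy": 0, "wz": 0}, {"x": 0, "y": 0, "z": 0, "wx": 0, "wy": 0, "wz": 0}, {"x": 0, "y": 0, "z": 0, "wx": 0, "wy": 0, "wz": 0}, {"x": 0, "y": 0, "z": 0, "wx": 0, "wy": 0, "wz": 0}, {"x": 0, "y": 0, "z": 0, "wx": 0, "wy": 0, "wz": 0}, {"x": 0, "y": 0, "z": 0, "wx": 0, "wy": 0, "wz": 0}]}}

```text
t: 8.77
eef_pos: [0.5167, 0.2127, 0.0246]
tool_rot: [0.001, 0.798, 0.603, 0.001]
contact_force: [0.3, -0.1, 1.6]
gripper_width: 0.001
```

{"fn": "jog_arm", "kwargs": {"plan": [{"x": 0, "y": 0, "z": 0, "wx": 0, "wy": 0, "wz": 0}, {"x": 0, "y": 0, "z": 0, "wx": 0, "wy": 0, "wz": 0}, {"x": 0, "y": 0, "z": 0, "wx": 0, "wy": 0, "wz": 0}, {"x": 0, "y": 0, "z": 0, "wx": 0, "wy": 0, "wz": 0}, {"x": 0, "y": 0, "z": 0, "wx": 0, "wy": 0, "wz": 0}, {"x": 0, "y": 0, "z": 0, "wx": 0, "wy": 0, "wz": 0}]}}

```text
t: 9.27
eef_pos: [0.5166, 0.2127, 0.0246]
tool_rot: [0.001, 0.798, 0.603, 0.001]
contact_force: [0.1, 0.6, 1.1]
gripper_width: -0.003
```

Run:
```python
from ang import *
t=monitor.get_obs()["t"];im=cams.read_camera("side");print(t,track(.8,im),angle(im));print(monitor.get_obs()["t"])
```

```text
9.2667 (np.float64(0.6700000000000006), np.float32(686.3177)) (np.float64(0.6547687622336491), np.float32(67.583084))
9.3167
```

{"fn": "jog_arm", "kwargs": {"plan": [{"x": 0, "y": 0, "z": 0, "wx": 0, "wy": 0, "wz": 0}, {"x": 0, "y": 0, "z": 0, "wx": 0, "wy": 0, "wz": 0}, {"x": 0, "y": 0, "z": 0, "wx": 0, "wy": 0, "wz": 0}, {"x": 0, "y": 0, "z": 0, "wx": 0, "wy": 0, "wz": 0}, {"x": 0, "y": 0, "z": 0, "wx": 0, "wy": 0, "wz": 0}, {"x": 0, "y": 0, "z": 0, "wx": 0, "wy": 0, "wz": 0}, {"x": 0, "y": 0, "z": 0, "wx": 0, "wy": 0, "wz": 0}, {"x": 0, "y": 0, "z": -0.5, "wx": 0, "wy": 0, "wz": 0}, {"x": 0, "y": 0, "z": -0.98, "wx": 0, "wy": 0, "wz": 0}, {"x": 0, "y": 0, "z": -0.98, "wx": 0, "wy": 0, "wz": 0}, {"x": 0, "y": 0, "z": -0.98, "wx": 0, "wy": 0, "wz": 0}, {"x": 0, "y": 0, "z": -0.98, "wx": 0, "wy": 0, "wz": 0}]}}

```text
t: 10.32
eef_pos: [0.5164, 0.2132, 0.2242]
tool_rot: [0.001, 0.798, 0.603, 0.003]
contact_force: [0.2, 0.2, -0.7]
gripper_width: -0.002
```

```bash
python3 go.py .42 .0 .23 74.25
python3 - <<'E'
from ang import *
t=monitor.get_obs()["t"];im=cams.read_camera("side");print(t,track(.2,im),angle(im))
E
```

```text
t 10.32 eef [0.5164 0.2132 0.2242] shift [-1.157 -0.173 -0.034] turn [ 0.0015 -0.0011 -0.0004] F [ 0.2  0.2 -0.7]
10.3167 (np.float64(0.2400000000000007), np.float32(571.098)) (np.float64(2.295378259108319), np.float32(46.122566))
```

{"fn": "jog_arm", "kwargs": {"plan": [{"x": -0.9, "y": 0.32, "z": 0, "wx": 0.0015, "wy": -0.001, "wz": -0.277}, {"x": -0.9, "y": 0.32, "z": 0, "wx": 0.0015, "wy": -0.001, "wz": -0.277}, {"x": -0.9, "y": 0.32, "z": 0, "wx": 0.0015, "wy": -0.001, "wz": -0.277}, {"x": -0.9, "y": 0.32, "z": 0, "wx": 0.0015, "wy": -0.001, "wz": -0.277}, {"x": -0.9, "y": 0.32, "z": 0, "wx": 0.0015, "wy": -0.001, "wz": -0.277}, {"x": -0.9, "y": 0.32, "z": 0, "wx": 0.0015, "wy": -0.001, "wz": -0.277}, {"x": -0.9, "y": 0.32, "z": 0, "wx": 0.0015, "wy": -0.001, "wz": -0.277}, {"x": -0.9, "y": 0.32, "z": 0, "wx": 0.0015, "wy": -0.001, "wz": -0.277}], "hand": 1}}

```text
t: 11.03
eef_pos: [0.5309, 0.0229, 0.2278]
tool_rot: [0.003, 0.467, 0.884, 0.002]
contact_force: [-0.1, 1.0, -0.7]
gripper_width: 1.001
```

```bash
python3 go.py .54 -.16 .22 124
python3 - <<'E'
from ang import *
t=monitor.get_obs()["t"];im=cams.read_camera("side");print(t,track(.2,im),angle(im));cv2.imwrite("pics/side3.png",im[...,::-1])
im=cams.read_camera("top");cv2.imwrite("pics/top3.png",im[...,::-1])
a=cv2.imread("pics/side3.png")[310:400,320:430];b=im[210:300,400:510,::-1]
cv2.imwrite("pics/c3.png",cv2.resize(np.vstack([a,b]),None,fx=3.3,fy=3.3,interpolation=cv2.INTER_CUBIC))
E
```

```text
t 11.03 eef [0.5309 0.0229 0.2278] shift [-0.781 -0.477  0.038] turn [0.0022 0.0011 0.0014] F [-0.1  1.  -0.7]
11.0333 (np.float64(-0.00999999999999951), np.float32(739.056)) (np.float64(-0.008456353524196158), np.float32(83.48163))
```

View pics/c3.png

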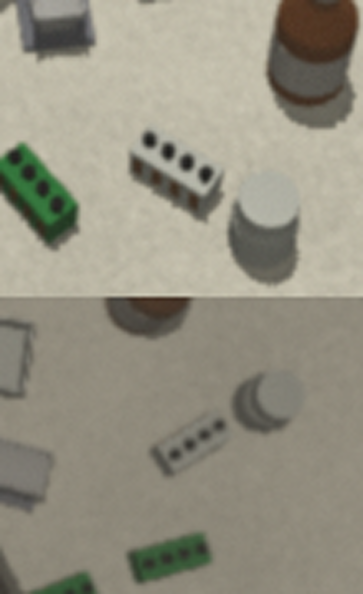

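```bash
python3 - <<'E'
from h import *
P=np.load("stand.npy");bt,bs=P[3:5],P[5:7]
S=np.array([(365.5,352.1),(382.1,362.7)]);T=np.array([(453,257.6),(466.7,249.1)])
for s,t in zip(S,T): print(tri(s-bs,t-bt),atz("side",s-bs,.042),atz("top",t-bt,.042))
for n,p,b in (("side",S,bs),("top",T,bt)):
    a,c=[atz(n,x-b,.042) for x in p];print(n,(a+c)/2,np.degrees(np.arctan2(*(a-c)[[1,0]])),np.linalg.norm(a-c))
print("jar",atz("top",np.array((400+282/3.3,210+(395-297)/3.3))-bt,.07),atz("side",np.array((320+268/3.3,310+198/3.3))-bs,.07))
E
python3 go.py .5437 -.1711 .21 122
```

```text
(array([ 0.53677392, -0.34406683,  0.03810966]), np.float64(0.0009411382334416498)) [ 0.53640098 -0.34588239  0.042     ] [ 0.53559076 -0.34276548  0.042     ]
(array([ 0.56302983, -0.38748473,  0.0391456 ]), np.float64(0.0002278009667446638)) [ 0.56237134 -0.38869732  0.042     ] [ 0.56242839 -0.38650965  0.042     ]
side [ 0.54938616 -0.36728986  0.042     ] 121.23984645481534 0.05007571121542447
top [ 0.54900958 -0.36463756  0.042     ] 121.5296710377302 0.05132066014827322
jar [ 0.58765346 -0.43661474  0.07      ] [ 0.58878151 -0.43601062  0.07      ]
t 11.13 eef [0.5309 0.0238 0.2279] shift [-0.843 -0.493  0.089] turn [0.0022 0.001  0.0112] F [ 0.6 -0.2  0.2]
```

{"fn": "jog_arm", "kwargs": {"plan": [{"x": -0.843, "y": -0.493, "z": 0.089, "wx": 0.002, "wy": 0.001, "wz": 0.015}, {"x": -0.843, "y": -0.493, "z": 0.089, "wx": 0.002, "wy": 0.001, "wz": 0.015}, {"x": -0.843, "y": -0.493, "z": 0.089, "wx": 0.002, "wy": 0.001, "wz": 0.015}, {"x": -0.843, "y": -0.493, "z": 0.089, "wx": 0.002, "wy": 0.001, "wz": 0.015}, {"x": -0.843, "y": -0.493, "z": 0.089, "wx": 0.002, "wy": 0.001, "wz": 0.015}, {"x": -0.843, "y": -0.493, "z": 0.089, "wx": 0.002, "wy": 0.001, "wz": 0.015}]}}

```text
t: 11.63
eef_pos: [0.5421, -0.1795, 0.2083]
tool_rot: [-0.0, 0.495, 0.869, -0.002]
contact_force: [0.5, -0.0, 0.2]
gripper_width: 1.001
```

```bash
python3 go.py .5492 -.3660 .09 121.4
```

```text
t 11.63 eef [ 0.5421 -0.1795  0.2083] shift [-0.82  -0.442  0.594] turn [-0.0009  0.0003 -0.0044] F [ 0.5 -0.   0.2]
```

{"fn": "jog_arm", "kwargs": {"plan": [{"x": -0.82, "y": -0.442, "z": 0.2, "wx": -0.001, "wy": 0, "wz": -0.0045}, {"x": -0.82, "y": -0.442, "z": 0.2, "wx": -0.001, "wy": 0, "wz": -0.0045}, {"x": -0.82, "y": -0.442, "z": 0.2, "wx": -0.001, "wy": 0, "wz": -0.0045}, {"x": -0.82, "y": -0.442, "z": 0.4, "wx": -0.001, "wy": 0, "wz": -0.0045}, {"x": -0.82, "y": -0.442, "z": 0.594, "wx": -0.001, "wy": 0, "wz": -0.0045}, {"x": -0.82, "y": -0.442, "z": 0.594, "wx": -0.001, "wy": 0, "wz": -0.0045}, {"x": -0.82, "y": -0.442, "z": 0.594, "wx": -0.001, "wy": 0, "wz": -0.0045}, {"x": -0.82, "y": -0.442, "z": 0.594, "wx": -0.001, "wy": 0, "wz": -0.0045}]}}

```text
t: 12.3
eef_pos: [0.5475, -0.3654, 0.0872]
tool_rot: [-0.002, 0.491, 0.871, -0.0]
contact_force: [-0.3, 0.1, 1.0]
gripper_width: 0.997
```

```bash
python3 go.py .5492 -.3660 .012 121.4;python3 - <<'E'
from h import *
im=cams.read_camera("side");cv2.imwrite("pics/c4.png",cv2.resize(im[270:400,300:440,::-1],None,fx=4,fy=4,interpolation=cv2.INTER_CUBIC))
E
```

```text
t 12.3 eef [ 0.5475 -0.3654  0.0872] shift [-0.008  0.007  0.376] turn [-0.0007 -0.0012 -0.0008] F [-0.3  0.1  1. ]
```

View pics/c4.png

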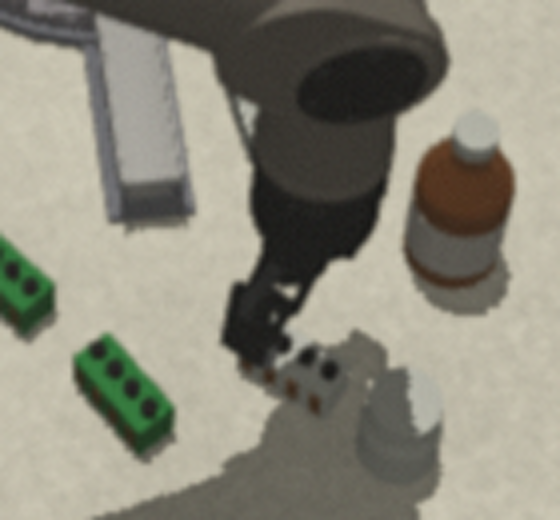

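{"fn": "jog_arm", "kwargs": {"plan": [{"x": -0.008, "y": 0.007, "z": 0.15, "wx": -0.001, "wy": -0.001, "wz": -0.001}, {"x": -0.008, "y": 0.007, "z": 0.27, "wx": -0.001, "wy": -0.001, "wz": -0.001}, {"x": -0.008, "y": 0.007, "z": 0.376, "wx": -0.001, "wy": -0.001, "wz": -0.001}, {"x": -0.008, "y": 0.007, "z": 0.376, "wx": -0.001, "wy": -0.001, "wz": -0.001}, {"x": -0.008, "y": 0.007, "z": 0.376, "wx": -0.001, "wy": -0.001, "wz": -0.001}, {"x": -0.008, "y": 0.007, "z": 0.376, "wx": -0.001, "wy": -0.001, "wz": -0.001}]}}

```text
t: 12.85
eef_pos: [0.5538, -0.3647, 0.0172]
tool_rot: [0.004, 0.488, 0.873, 0.001]
contact_force: [-0.4, 0.1, 0.5]
gripper_width: 1.0
```

{"fn": "jog_arm", "kwargs": {"plan": [{"x": 0, "y": 0, "z": 0, "wx": 0, "wy": 0, "wz": 0}, {"x": 0, "y": 0, "z": 0, "wx": 0, "wy": 0, "wz": 0}, {"x": 0, "y": 0, "z": 0, "wx": 0, "wy": 0, "wz": 0}, {"x": 0, "y": 0, "z": 0, "wx": 0, "wy": 0, "wz": 0}, {"x": 0, "y": 0, "z": 0, "wx": 0, "wy": 0, "wz": 0}, {"x": 0, "y": 0, "z": 0, "wx": 0, "wy": 0, "wz": 0}, {"x": 0, "y": 0, "z": 0, "wx": 0, "wy": 0, "wz": 0}, {"x": 0, "y": 0, "z": 0, "wx": 0, "wy": 0, "wz": 0}, {"x": 0, "y": 0, "z": 0, "wx": 0, "wy": 0, "wz": 0}, {"x": 0, "y": 0, "z": 0, "wx": 0, "wy": 0, "wz": 0}], "hand": -1, "grip_force": 30}}

```text
t: 13.68
eef_pos: [0.554, -0.3651, 0.0179]
tool_rot: [0.004, 0.488, 0.873, 0.001]
contact_force: [-2.0, -0.6, 6.1]
gripper_width: 0.34
```

```bash
python3 go.py .5492 -.3660 .20 121.4
```

```text
t 13.68 eef [ 0.554  -0.3651  0.0179] shift [ 0.003 -0.017 -0.911] turn [0.0019 0.002  0.0012] F [-2.  -0.6  6.1]
```

{"fn": "jog_arm", "kwargs": {"plan": [{"x": 0, "y": 0, "z": -0.1, "wx": 0, "wy": 0, "wz": 0}, {"x": 0, "y": 0, "z": -0.25, "wx": 0, "wy": 0, "wz": 0}, {"x": 0, "y": 0, "z": -0.4, "wx": 0, "wy": 0, "wz": 0}, {"x": 0, "y": 0, "z": -0.55, "wx": 0.001, "wy": 0.001, "wz": 0}, {"x": 0, "y": 0, "z": -0.68, "wx": 0.002, "wy": 0.002, "wz": 0.001}, {"x": 0, "y": 0, "z": -0.68, "wx": 0.002, "wy": 0.002, "wz": 0.001}, {"x": 0, "y": 0, "z": -0.68, "wx": 0.002, "wy": 0.002, "wz": 0.001}]}}

```text
t: 14.27
eef_pos: [0.5536, -0.3651, 0.1552]
tool_rot: [0.001, 0.489, 0.872, -0.0]
contact_force: [-0.3, 0.0, -1.9]
gripper_width: 0.346
```

```bash
python3 go.py .545 -.23 .155 74.25
```

```text
t 14.27 eef [ 0.5536 -0.3651  0.1552] shift [ 0.599  0.315 -0.   ] turn [0.0006 0.0006 0.2621] F [-0.3  0.  -1.9]
```

{"fn": "jog_arm", "kwargs": {"plan": [{"x": 0.1, "y": 0.05, "z": 0, "wx": 0, "wy": 0, "wz": 0.035}, {"x": 0.2, "y": 0.1, "z": 0, "wx": 0, "wy": 0, "wz": 0.07}, {"x": 0.3, "y": 0.157, "z": 0, "wx": 0, "wy": 0, "wz": 0.105}, {"x": 0.4, "y": 0.21, "z": 0, "wx": 0, "wy": 0, "wz": 0.14}, {"x": 0.5, "y": 0.26, "z": 0, "wx": 0, "wy": 0, "wz": 0.175}, {"x": 0.599, "y": 0.315, "z": 0, "wx": 0, "wy": 0, "wz": 0.21}, {"x": 0.599, "y": 0.315, "z": 0, "wx": 0, "wy": 0, "wz": 0.24}, {"x": 0.599, "y": 0.315, "z": 0, "wx": 0.0005, "wy": 0.0005, "wz": 0.262}, {"x": 0.599, "y": 0.315, "z": 0, "wx": 0.0005, "wy": 0.0005, "wz": 0.262}, {"x": 0.599, "y": 0.315, "z": 0, "wx": 0.0005, "wy": 0.0005, "wz": 0.262}]}}

```text
t: 15.1
eef_pos: [0.544, -0.2299, 0.1535]
tool_rot: [-0.001, 0.797, 0.604, -0.001]
contact_force: [-0.3, 0.1, -1.1]
gripper_width: 0.344
```

```bash
python3 go.py .5324 -.1527 .085 74.25
```

```text
t 15.1 eef [ 0.544  -0.2299  0.1535] shift [ 0.356 -0.159  0.343] turn [-0.0006  0.0001  0.0007] F [-0.3  0.1 -1.1]
```

{"fn": "jog_arm", "kwargs": {"plan": [{"x": 0.18, "y": -0.08, "z": 0.1, "wx": 0, "wy": 0, "wz": 0}, {"x": 0.356, "y": -0.159, "z": 0.2, "wx": 0, "wy": 0, "wz": 0}, {"x": 0.356, "y": -0.159, "z": 0.3, "wx": 0, "wy": 0, "wz": 0}, {"x": 0.356, "y": -0.159, "z": 0.343, "wx": 0, "wy": 0, "wz": 0}, {"x": 0.356, "y": -0.159, "z": 0.343, "wx": 0, "wy": 0, "wz": 0}, {"x": 0.356, "y": -0.159, "z": 0.343, "wx": 0, "wy": 0, "wz": 0}]}}

```text
t: 15.6
eef_pos: [0.5322, -0.1545, 0.0847]
tool_rot: [-0.001, 0.797, 0.604, -0.001]
contact_force: [0.5, -0.8, 0.1]
gripper_width: 0.345
```

```bash
python3 go.py .5324 -.1527 .066 74.25;python3 - <<'E'
from h import *
im=cams.read_camera("side");a=im[200:340,260:400,::-1].copy();im=cams.read_camera("top");b=im[195:335,330:470,::-1]
cv2.imwrite("pics/c5.png",cv2.resize(np.hstack([a,b]),(800,400),interpolation=cv2.INTER_CUBIC))
E
```

```text
t 15.6 eef [ 0.5322 -0.1545  0.0847] shift [ 0.009 -0.001  0.093] turn [-0.0009  0.0004  0.0004] F [ 0.5 -0.8  0.1]
```

View pics/c5.png

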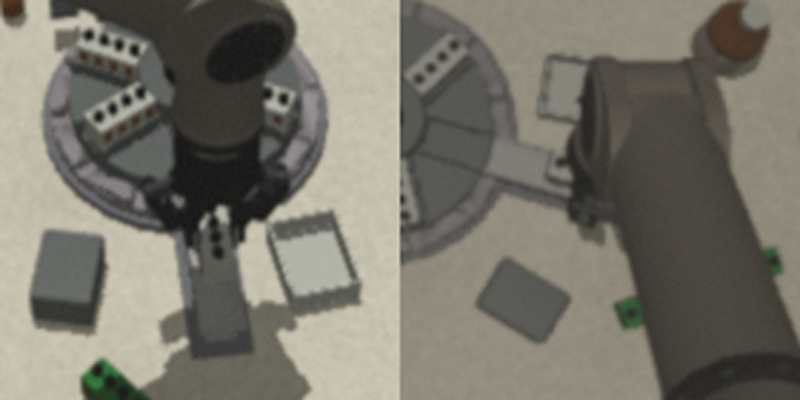

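Run:
```python
from h import *;from fit import S2W
P=np.load("stand.npy");o=monitor.get_obs();im=cams.read_camera("side")[...,::-1].copy()
x0,y0,w,h,f=290,225,110,100,7
g=cv2.resize(im[y0:y0+h,x0:x0+w],None,fx=f,fy=f,interpolation=cv2.INTER_CUBIC)
def line(W,c,b):
    uv=((proj("side",W)+b-[x0,y0]+.5)*f).astype(np.int32);cv2.polylines(g,[uv],True,c,1)
b=P[5:7]
for x in(.0185,.0215): line(S2W(P,[(-x,-.288,.052),(x,-.288,.052),(x,-.123,.052),(-x,-.123,.052)]),(0,255,255),b)
q=o["tool_rot"];yaw=2*np.arctan2(q[2],q[1]);c,s=np.cos(yaw),np.sin(yaw);e=o["eef_pos"]
for z in(-.018,.016): line(np.array([e+[c*u-s*v,s*u+c*v,z] for u,v in((-.034,-.015),(-.034,.015),(.034,.015),(.034,-.015))]),(0,0,255),b)
cv2.imwrite("pics/c6.png",g);d=e[:2]-P[:2];print(np.cos(P[2])*d[0]+np.sin(P[2])*d[1],-np.sin(P[2])*d[0]+np.cos(P[2])*d[1],np.degrees(yaw))
```

```text
0.0014019086574230885 -0.21672550093462487 74.26140224738975
```

View pics/c6.png

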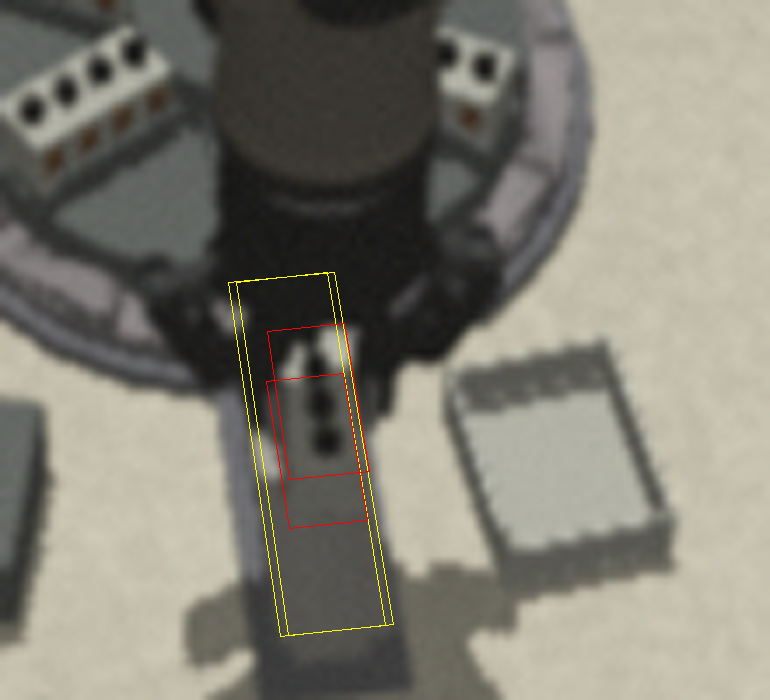

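Run:
```python
from h import *;from fit import S2W
P=np.load("stand.npy")
us=np.arange(-.036,.0361,.002)
print((us*1000).astype(int).tolist())
for f,n,b in(("side0","side",P[5:7]),("side3","side",P[5:7]),("top0","top",P[3:5])):
    g=cv2.imread(f"pics/{f}.png",0).astype(np.float32)
    for ya,yb in((-.17,-.14),(-.28,-.25)):
        I=0;ys=np.linspace(ya,yb,15)
        for y in ys:
            uv=(proj(n,S2W(P,[(u,y,.052) for u in us]))+b).astype(np.float32)
            I=I+cv2.remap(g,uv[:,None,0],uv[:,None,1],cv2.INTER_CUBIC)[:,0]/len(ys)
        print(f,ya,I.astype(int).tolist())
im=cams.read_camera("side");cv2.imwrite("pics/side5.png",im[...,::-1])
g=cv2.cvtColor(im,cv2.COLOR_RGB2GRAY);x,y=290+322//7,225+405//7
print(x,y);print(g[y-4:y+13,x-11:x+12])
```

```text
[-36, -33, -31, -29, -27, -25, -23, -21, -19, -17, -15, -13, -11, -9, -7, -5, -3, -1, 0, 2, 4, 6, 8, 10, 12, 14, 16, 18, 20, 22, 24, 26, 28, 30, 32, 34, 36]
side0 -0.17 [94, 91, 89, 89, 88, 88, 92, 107, 129, 144, 152, 154, 153, 152, 152, 152, 152, 152, 153, 153, 153, 153, 153, 152, 150, 147, 142, 136, 130, 117, 105, 100, 97, 95, 94, 94, 92]
side0 -0.28 [178, 149, 119, 105, 103, 101, 96, 106, 132, 150, 155, 156, 157, 159, 159, 159, 158, 158, 157, 156, 155, 155, 155, 153, 151, 151, 149, 142, 137, 132, 136, 160, 180, 185, 185, 185, 184]
side3 -0.17 [63, 63, 63, 63, 63, 63, 65, 70, 74, 77, 79, 79, 79, 79, 78, 79, 78, 78, 79, 79, 79, 78, 80, 82, 87, 90, 91, 92, 95, 98, 102, 102, 100, 98, 96, 95, 93]
side3 -0.28 [123, 107, 91, 87, 87, 86, 87, 104, 134, 153, 158, 159, 160, 162, 163, 161, 161, 161, 160, 159, 158, 158, 158, 156, 155, 154, 151, 144, 139, 133, 138, 164, 183, 188, 188, 188, 188]
top0 -0.17 [103, 91, 85, 83, 81, 75, 71, 77, 91, 105, 113, 117, 118, 117, 117, 117, 116, 116, 117, 117, 117, 117, 117, 116, 115, 114, 111, 107, 107, 113, 120, 126, 129, 130, 130, 130, 131]
top0 -0.28 [10
[... 1132 characters left out ...]
160 190 195 194 192]
 [ 98 140 153 139  96  75  84  91  86  64  38  28  28  50  81  91  94 118
  166 192 194 191 193]
 [ 95 134 159 156 119  82  83  92  89  79  54  41  43  65  85  90  92 111
  156 184 194 193 195]
 [102 126 155 161 125  83  85  91  94  88  77  68  72  82  89  91  93 106
  147 184 192 190 191]
 [ 95 118 151 162 144  94  84  93  95  95  91  89  88  90  88  88  92  99
  136 180 191 188 189]
 [ 99 105 138 155 142  99  83  89  93  94  93  92  88  89  88  87  87  94
  131 179 191 191 192]
 [106  92 105 117 112  83  79  88  89  88  90  88  88  89  89  87  87  91
  128 178 193 194 194]
 [104  83  82  89  86  74  78  86  87  90  88  87  88  86  88  85  87  89
  121 171 192 195 195]]
```

Run:
```python
from h import *
P=np.load("stand.npy")
for px in((336.4,287.6),(335.5,282.2)):
    w=atz("side",np.array(px)-P[5:7],.1088);d=w[:2]-P[:2];print(w,np.cos(P[2])*d[0]+np.sin(P[2])*d[1],-np.sin(P[2])*d[0]+np.cos(P[2])*d[1])
print(monitor.get_obs()["eef_pos"])
```

```text
[ 0.52750138 -0.17756455  0.1088    ] 0.0021290017010268253 -0.24025744561190068
[ 0.53206182 -0.16107745  0.1088    ] 0.0020424484043823216 -0.22315146230908867
[ 0.53321541 -0.15425381  0.08600046]
```

{"fn": "jog_arm", "kwargs": {"plan": [{"x": 0, "y": -0.003, "z": 0.03, "wx": 0, "wy": 0, "wz": 0}, {"x": 0, "y": -0.003, "z": 0.05, "wx": 0, "wy": 0, "wz": 0}, {"x": 0, "y": -0.003, "z": 0.07, "wx": 0, "wy": 0, "wz": 0}, {"x": 0, "y": -0.003, "z": 0.085, "wx": 0, "wy": 0, "wz": 0}, {"x": 0, "y": -0.003, "z": 0.0975, "wx": 0, "wy": 0, "wz": 0}, {"x": 0, "y": -0.003, "z": 0.0975, "wx": 0, "wy": 0, "wz": 0}, {"x": 0, "y": -0.003, "z": 0.0975, "wx": 0, "wy": 0, "wz": 0}, {"x": 0, "y": -0.003, "z": 0.0975, "wx": 0, "wy": 0, "wz": 0}]}}

```text
t: 16.47
eef_pos: [0.5328, -0.154, 0.0665]
tool_rot: [0.0, 0.797, 0.604, -0.0]
contact_force: [-0.4, 0.3, -0.8]
gripper_width: 0.341
```

```bash
python3 go.py .532 -.154 .064 74.25;python3 - <<'E'
from h import *
im=cams.read_camera("side");cv2.imwrite("pics/side6.png",im[...,::-1])
print([(np.round(d["location"],1).tolist(),round(d["confidence"],2)) for d in finder.place_of("side","cassette_mid")])
o=monitor.get_obs();P=np.load("stand.npy");print(o["eef_pos"],o["contact_force"],o["tool_rot"],proj("side",o["eef_pos"])+P[5:7])
E
```

```text
t 16.47 eef [ 0.5328 -0.154   0.0665] shift [-0.001 -0.004  0.013] turn [0.0001 0.0002 0.0002] F [-0.4  0.3 -0.8]
[([302.4, 338.8], 0.81), ([329.3, 368.4], 0.77), ([336.0, 286.9], 0.6), ([283.9, 203.3], 0.25)]
[ 0.53284585 -0.15402714  0.06666742] [-0.17311348 -1.20294854 -0.78300088] [ 3.90396211e-04  7.97113229e-01  6.03829729e-01 -7.76750637e-05] [[334.50888847 288.85958785]]
```

{"fn": "jog_arm", "kwargs": {"plan": [{"x": 0, "y": 0, "z": 0.005, "wx": 0, "wy": 0, "wz": 0}, {"x": 0, "y": 0, "z": 0.01, "wx": 0, "wy": 0, "wz": 0}, {"x": 0, "y": 0, "z": 0.01, "wx": 0, "wy": 0, "wz": 0}, {"x": 0, "y": 0, "z": 0.01, "wx": 0, "wy": 0, "wz": 0}]}}

```text
t: 16.9
eef_pos: [0.533, -0.1541, 0.0649]
tool_rot: [0.001, 0.797, 0.604, 0.0]
contact_force: [-0.5, 0.2, 2.1]
gripper_width: 0.342
```

{"fn": "jog_arm", "kwargs": {"plan": [{"x": 0, "y": 0, "z": 0, "wx": 0, "wy": 0, "wz": 0}, {"x": 0, "y": 0, "z": 0, "wx": 0, "wy": 0, "wz": 0}, {"x": 0, "y": 0, "z": 0, "wx": 0, "wy": 0, "wz": 0}, {"x": 0, "y": 0, "z": 0, "wx": 0, "wy": 0, "wz": 0}, {"x": 0, "y": 0, "z": 0, "wx": 0, "wy": 0, "wz": 0}, {"x": 0, "y": 0, "z": 0, "wx": 0, "wy": 0, "wz": 0}, {"x": 0, "y": 0, "z": 0, "wx": 0, "wy": 0, "wz": 0}, {"x": 0, "y": 0, "z": 0, "wx": 0, "wy": 0, "wz": 0}], "hand": 1}}

```text
t: 17.57
eef_pos: [0.5331, -0.154, 0.0649]
tool_rot: [0.001, 0.797, 0.604, 0.0]
contact_force: [0.9, 0.3, -0.1]
gripper_width: 1.002
```

{"fn": "jog_arm", "kwargs": {"plan": [{"x": 0, "y": 0, "z": -0.1, "wx": 0, "wy": 0, "wz": 0}, {"x": 0, "y": 0, "z": -0.25, "wx": 0, "wy": 0, "wz": 0}, {"x": 0, "y": 0, "z": -0.35, "wx": 0, "wy": 0, "wz": 0}, {"x": 0, "y": 0, "z": -0.35, "wx": 0, "wy": 0, "wz": 0}, {"x": -0.4, "y": 0, "z": -0.35, "wx": 0, "wy": 0, "wz": 0}, {"x": -0.45, "y": 0, "z": -0.35, "wx": 0, "wy": 0, "wz": 0}, {"x": -0.45, "y": 0, "z": -0.35, "wx": 0, "wy": 0, "wz": 0}, {"x": -0.45, "y": 0, "z": -0.35, "wx": 0, "wy": 0, "wz": 0}]}}

```text
t: 18.23
eef_pos: [0.5065, -0.2451, 0.1342]
tool_rot: [0.001, 0.799, 0.601, -0.001]
contact_force: [0.9, 1.0, -1.0]
gripper_width: 0.997
```

Run:
```python
from ang import *
im=cams.read_camera("side");cv2.imwrite("pics/side7.png",im[...,::-1]);print(track(0,im))
print([(np.round(d["location"],1).tolist(),round(d["confidence"],2)) for d in finder.place_of("side","cassette_mid")])
im2=cams.read_camera("top")
print([(np.round(d["location"],1).tolist(),round(d["confidence"],2)) for d in finder.place_of("top","cassette_mid")])
a=im[200:340,260:400,::-1];b=im2[195:335,310:450,::-1]
cv2.imwrite("pics/c7.png",cv2.resize(np.hstack([a,b]),(800,400),interpolation=cv2.INTER_CUBIC))
o=monitor.get_obs();print(o["t"],o["eef_pos"],o["gripper_width"])
for n,b in(("side",P[5:7]),("top",P[3:5])): print(n,proj(n,W(0,[(.0013,-.215,.064)]))+b)
```

```text
(np.float64(-0.75), np.float32(406.95184))
[([327.8, 368.3], 0.83), ([301.6, 341.1], 0.78), ([336.4, 285.3], 0.56)]
[([416.3, 299.5], 0.78), ([392.1, 254.2], 0.59), ([450.9, 289.1], 0.41)]
18.4333 [ 0.5089606  -0.23906053  0.13463446] 0.9987682400887661
side [[334.5931923  289.03339482]]
top [[392.43618543 256.5147944 ]]
```

View pics/c7.png

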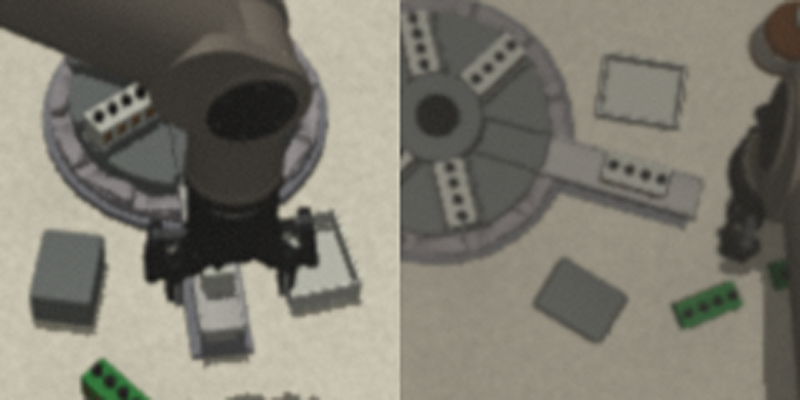

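Run:
```python
from fit import *;P=np.load("stand.npy");w=S2W(P,(.0013,-.285,.0645))[0];print(w)
from go import rows
rows(w,74.25); rows(S2W(P,(.0013,-.13,.0645))[0],74.25)
```

```text
[ 0.51455731 -0.22040185  0.0645    ]
t 18.43 eef [ 0.509  -0.2391  0.1346] shift [0.097 0.002 0.351] turn [ 0.0002 -0.0001  0.0008] F [ 0.7  1.3 -1.1]
t 18.43 eef [ 0.509  -0.2391  0.1346] shift [0.872 0.004 0.351] turn [ 0.0002 -0.0001  0.0008] F [ 0.7  1.3 -1.1]
```

Fingers shut, descending behind the cassette's outer end.

{"fn": "jog_arm", "kwargs": {"plan": [{"x": 0, "y": 0.002, "z": 0, "wx": 0, "wy": 0, "wz": 0.001}, {"x": 0, "y": 0.002, "z": 0, "wx": 0, "wy": 0, "wz": 0.001}, {"x": 0, "y": 0.002, "z": 0, "wx": 0, "wy": 0, "wz": 0.001}, {"x": 0, "y": 0.002, "z": 0, "wx": 0, "wy": 0, "wz": 0.001}, {"x": 0, "y": 0.002, "z": 0.1, "wx": 0, "wy": 0, "wz": 0.001}, {"x": 0, "y": 0.002, "z": 0.2, "wx": 0, "wy": 0, "wz": 0.001}, {"x": 0, "y": 0.002, "z": 0.3, "wx": 0, "wy": 0, "wz": 0.001}, {"x": 0.02, "y": 0.002, "z": 0.351, "wx": 0, "wy": 0, "wz": 0.001}, {"x": 0.04, "y": 0.002, "z": 0.351, "wx": 0, "wy": 0, "wz": 0.001}, {"x": 0.06, "y": 0.002, "z": 0.351, "wx": 0, "wy": 0, "wz": 0.001}, {"x": 0.08, "y": 0.002, "z": 0.351, "wx": 0, "wy": 0, "wz": 0.001}, {"x": 0.08, "y": 0.002, "z": 0.351, "wx": 0, "wy": 0, "wz": 0.001}], "hand": -1}}

```text
t: 19.43
eef_pos: [0.5151, -0.2226, 0.0657]
tool_rot: [0.001, 0.797, 0.604, 0.001]
contact_force: [1.3, 0.5, 0.4]
gripper_width: 0.003
```

Run:
```python
from fit import *;P=np.load("stand.npy")
from go import rows
rows(S2W(P,(.0013,-.20,.0645))[0],74.25);rows(S2W(P,(.0013,-.13,.0645))[0],74.25)
```

```text
t 19.43 eef [ 0.5151 -0.2226  0.0657] shift [ 0.435 -0.005  0.006] turn [ 0.0009 -0.0002  0.0004] F [1.3 0.5 0.4]
t 19.43 eef [ 0.5151 -0.2226  0.0657] shift [ 0.785 -0.005  0.007] turn [ 0.0009 -0.0002  0.0004] F [1.3 0.5 0.4]
```

{"fn": "jog_arm", "kwargs": {"plan": [{"x": 0.04, "y": -0.005, "z": 0.006, "wx": 0.001, "wy": 0, "wz": 0}, {"x": 0.08, "y": -0.005, "z": 0.006, "wx": 0.001, "wy": 0, "wz": 0}, {"x": 0.12, "y": -0.005, "z": 0.006, "wx": 0.001, "wy": 0, "wz": 0}, {"x": 0.16, "y": -0.005, "z": 0.006, "wx": 0.001, "wy": 0, "wz": 0}, {"x": 0.2, "y": -0.005, "z": 0.006, "wx": 0.001, "wy": 0, "wz": 0}, {"x": 0.24, "y": -0.005, "z": 0.006, "wx": 0.001, "wy": 0, "wz": 0}, {"x": 0.28, "y": -0.005, "z": 0.006, "wx": 0.001, "wy": 0, "wz": 0}, {"x": 0.32, "y": -0.005, "z": 0.006, "wx": 0.001, "wy": 0, "wz": 0}, {"x": 0.36, "y": -0.005, "z": 0.006, "wx": 0.001, "wy": 0, "wz": 0}, {"x": 0.4, "y": -0.005, "z": 0.006, "wx": 0.001, "wy": 0, "wz": 0}, {"x": 0.435, "y": -0.005, "z": 0.006, "wx": 0.001, "wy": 0, "wz": 0}]}}

```text
t: 20.35
eef_pos: [0.5379, -0.1375, 0.0645]
tool_rot: [-0.0, 0.797, 0.604, 0.0]
contact_force: [-0.2, -2.2, 1.1]
gripper_width: -0.002
```

Run:
```python
from fit import *;P=np.load("stand.npy")
from go import rows
rows(S2W(P,(.0013,-.13,.0645))[0],74.25)
im=cams.read_camera("top");cv2.imwrite("pics/top8.png",im[...,::-1])
print([(np.round(d["location"],1).tolist(),round(d["confidence"],2)) for d in finder.place_of("top","cassette_mid")])
print([(np.round(d["location"],1).tolist(),round(d["confidence"],2)) for d in finder.find_in("top","cassette_mid")] if 0 else "")
for y in(-.155,-.165,-.2,-.0815):print(y,proj("top",S2W(P,(.0013,y,.064)))+P[3:5])
```

```text
t 20.35 eef [ 0.5379 -0.1375  0.0645] shift [0.344 0.001 0.001] turn [-0.0001 -0.0003  0.0005] F [-0.2 -2.2  1.1]
[([164.7, 271.5], 0.65), ([451.9, 287.8], 0.61), ([372.4, 246.8], 0.52), ([413.2, 301.3], 0.47)]

-0.155 [[373.13813156 250.85288561]]
-0.165 [[376.35356549 251.79608018]]
-0.2 [[387.61094201 255.09884506]]
-0.0815 [[349.53280812 243.93095861]]
```

{"fn": "jog_arm", "kwargs": {"plan": [{"x": 0.03, "y": 0.001, "z": 0, "wx": 0, "wy": 0, "wz": 0}, {"x": 0.06, "y": 0.001, "z": 0, "wx": 0, "wy": 0, "wz": 0}, {"x": 0.09, "y": 0.001, "z": 0, "wx": 0, "wy": 0, "wz": 0}, {"x": 0.12, "y": 0.001, "z": 0, "wx": 0, "wy": 0, "wz": 0}, {"x": 0.15, "y": 0.001, "z": 0, "wx": 0, "wy": 0, "wz": 0}, {"x": 0.18, "y": 0.001, "z": 0, "wx": 0, "wy": 0, "wz": 0}]}}

```text
t: 20.95
eef_pos: [0.5482, -0.1014, 0.0647]
tool_rot: [-0.001, 0.796, 0.605, 0.001]
contact_force: [0.2, -1.2, -0.7]
gripper_width: 0.001
```

{"fn": "jog_arm", "kwargs": {"plan": [{"x": 0.03, "y": 0, "z": 0, "wx": 0, "wy": 0, "wz": 0}, {"x": 0.06, "y": 0, "z": 0, "wx": 0, "wy": 0, "wz": 0}, {"x": 0.09, "y": 0, "z": 0, "wx": 0, "wy": 0, "wz": 0}, {"x": 0.12, "y": 0, "z": 0, "wx": 0, "wy": 0, "wz": 0}, {"x": 0.14, "y": 0, "z": 0, "wx": 0, "wy": 0, "wz": 0}]}}

```text
t: 21.37
eef_pos: [0.556, -0.0734, 0.0647]
tool_rot: [-0.001, 0.796, 0.605, 0.001]
contact_force: [0.6, -0.7, -0.8]
gripper_width: 0.003
```

Run:
```python
from fit import *;P=np.load("stand.npy")
from go import rows
rows(S2W(P,(.0013,-.126,.0645))[0],74.25)
from ang import angle
im=cams.read_camera("top");cv2.imwrite("pics/top9.png",im[...,::-1]);print(monitor.get_obs()["contact_force"])
print([(np.round(d["location"],1).tolist(),round(d["confidence"],2)) for d in finder.place_of("top","cassette_mid")])
```

```text
t 21.37 eef [ 0.556  -0.0734  0.0647] shift [0.031 0.    0.001] turn [-0.0001 -0.0006  0.0013] F [ 0.6 -0.7 -0.8]
[1.16307175 0.18112107 0.64317936]
[([450.8, 289.2], 0.72), ([250.5, 226.6], 0.61), ([351.4, 243.7], 0.58)]
```

{"fn": "jog_arm", "kwargs": {"plan": [{"x": 0.015, "y": 0, "z": 0, "wx": 0, "wy": 0, "wz": 0.001}, {"x": 0.03, "y": 0, "z": 0, "wx": 0, "wy": 0, "wz": 0.001}, {"x": 0.03, "y": 0, "z": 0, "wx": 0, "wy": 0, "wz": 0.001}, {"x": 0.03, "y": 0, "z": 0, "wx": 0, "wy": 0, "wz": 0.001}]}}

```text
t: 21.8
eef_pos: [0.5577, -0.0673, 0.0648]
tool_rot: [-0.001, 0.797, 0.604, 0.001]
contact_force: [-0.3, -0.0, -0.2]
gripper_width: -0.002
```

{"fn": "jog_arm", "kwargs": {"plan": [{"x": 0.01, "y": 0, "z": 0, "wx": 0, "wy": 0, "wz": 0}, {"x": 0.015, "y": 0, "z": 0, "wx": 0, "wy": 0, "wz": 0}, {"x": 0.015, "y": 0, "z": 0, "wx": 0, "wy": 0, "wz": 0}, {"x": 0.015, "y": 0, "z": 0, "wx": 0, "wy": 0, "wz": 0}]}}

```text
t: 22.13
eef_pos: [0.5581, -0.0662, 0.0648]
tool_rot: [-0.0, 0.797, 0.604, 0.0]
contact_force: [-2.3, -5.0, 1.2]
gripper_width: -0.002
```

Resistance met at the expected home position (TCP 125 mm from the axis, 5.5 N). Backing off, lifting and checking.

{"fn": "jog_arm", "kwargs": {"plan": [{"x": -0.08, "y": 0, "z": 0, "wx": 0, "wy": 0, "wz": 0}, {"x": -0.2, "y": 0, "z": 0, "wx": 0, "wy": 0, "wz": 0}, {"x": -0.3, "y": 0, "z": -0.2, "wx": 0, "wy": 0, "wz": 0}, {"x": -0.4, "y": 0, "z": -0.4, "wx": 0, "wy": 0, "wz": 0}, {"x": -0.6, "y": 0, "z": -0.6, "wx": 0, "wy": 0, "wz": 0}, {"x": -0.8, "y": 0, "z": -0.75, "wx": 0, "wy": 0, "wz": 0}, {"x": -0.98, "y": 0, "z": -0.75, "wx": 0, "wy": 0, "wz": 0}, {"x": -0.98, "y": 0, "z": -0.75, "wx": 0, "wy": 0, "wz": 0}]}}

```text
t: 22.8
eef_pos: [0.5046, -0.2603, 0.2179]
tool_rot: [0.003, 0.799, 0.602, 0.001]
contact_force: [-1.0, -0.3, -0.2]
gripper_width: -0.001
```

{"fn": "jog_arm", "kwargs": {"plan": [{"x": -0.2, "y": -0.1, "z": 0, "wx": 0, "wy": 0, "wz": 0}, {"x": -0.4, "y": -0.2, "z": 0, "wx": 0, "wy": 0, "wz": 0}, {"x": -0.6, "y": -0.2, "z": 0, "wx": 0, "wy": 0, "wz": 0}, {"x": -0.8, "y": -0.2, "z": 0, "wx": 0, "wy": 0, "wz": 0}, {"x": -0.8, "y": -0.2, "z": 0, "wx": 0, "wy": 0, "wz": 0}, {"x": -0.8, "y": -0.2, "z": 0, "wx": 0, "wy": 0, "wz": 0}]}}

```text
t: 23.3
eef_pos: [0.42, -0.4066, 0.2179]
tool_rot: [0.003, 0.801, 0.599, 0.0]
contact_force: [0.4, 0.1, 0.0]
gripper_width: -0.002
```

Run:
```python
from h import *
im=cams.read_camera("side");cv2.imwrite("pics/side10.png",im[...,::-1])
for n in("side",):
    print(n,[(np.round(d["location"],1).tolist(),round(d["confidence"],2)) for d in finder.place_of(n,"pawl_pad")][:2])
im2=cams.read_camera("top");cv2.imwrite("pics/top10.png",im2[...,::-1])
f=lambda x:cv2.resize(x,(400,400),interpolation=cv2.INTER_CUBIC)
cv2.imwrite("pics/c8.png",np.hstack([f(im[180:300,265:385,::-1]),f(im2[180:300,262:382,::-1])]))
o=monitor.get_obs();print(o["t"],o["eef_pos"],o["contact_force"])
```

```text
side [([283.6, 202.7], 0.5)]
23.45 [ 0.42306069 -0.4013386   0.21786753] [-0.47523888  0.95003834  0.23613735]
```

View pics/c8.png

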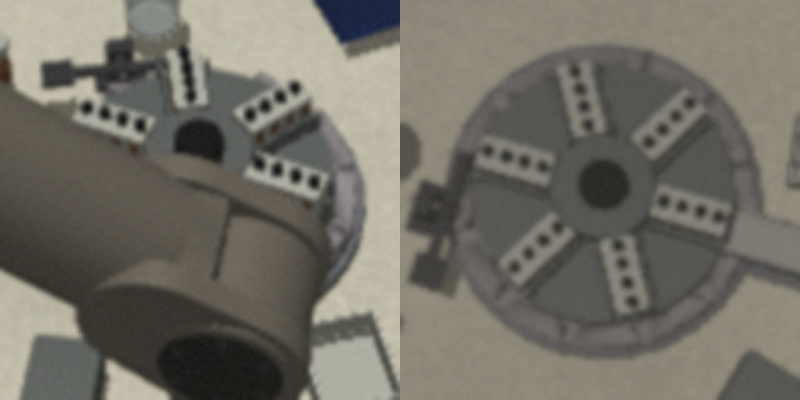

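Run:
```python
from ang import *
im=cv2.imread("pics/top10.png");print(angle(im[...,::-1],"top"))
g=cv2.cvtColor(im,cv2.COLOR_BGR2GRAY).astype(np.float32)
# per bay: radial profile of whiteness beside the caps at cap-block top height
rs=np.arange(.04,.13,.002)
for k in range(6):
    I=0
    for x in(-.0105,.0105):
        uv=(proj("top",W(k*np.pi/3,[(x,-r,.08) for r in rs]))+P[3:5]).astype(np.float32);I=I+cv2.remap(g,uv[:,None,0],uv[:,None,1],1)[:,0]/2
    h=(I.max()+I.min())/2;on=rs[I>h];c=0
    best=max(((x,-np.mean(cv2.remap(g,*[(proj("top",W(k*np.pi/3,[(0,-(x+d),.088) for d in(-.0255,-.0085,.0085,.0255)]))+P[3:5]).astype(np.float32)[:,None,i] for i in(0,1)],1))) for x in np.arange(.07,.095,.0005)),key=lambda t:t[1])
    print(k,"white from",on.min().round(3),"to",on.max().round(3),"caps centre r",round(best[0],4))
```

```text
(np.float64(-1.003294027160964), np.float32(27.740158))
0 white from 0.046 to 0.128 caps centre r 0.078
1 white from 0.046 to 0.128 caps centre r 0.08
2 white from 0.052 to 0.116 caps centre r 0.0815
3 white from 0.052 to 0.118 caps centre r 0.084
4 white from 0.052 to 0.128 caps centre r 0.0825
5 white from 0.048 to 0.114 caps centre r 0.0805
```

```bash
python3 -c "
from station import bot;print(bot.hand_in())"
```

```text
the job is handed in; nothing more can be done
None
```

The job is done and handed in at about 23.5 s of the 72 s; the hand-in reports no verdict.

**What I did**
- **Carousel:** I held the pawl pad down until the carousel had fallen from about 3.14 rad, and began lifting at an estimated 0.4 rad. The ratchet stopped it at −0.01 rad by the side camera.
- **Cassette:** I picked up the white cassette, not the green ones, and set it down between the rail guides. I let go of it there and pushed it in with shut fingers. It met firm resistance (5.5 N) with the finger face about 114 mm from the axis, against 115 mm for home.

**Last checks**
- **Fully home:** All six bays are full, with the loaded one in line with the rail. The loose cassette's cap row reads 78 mm from the axis. The five built-in ones read 80 to 84 mm, and the one directly opposite reads 84 mm. That matches a hub-position error of about 3 mm, so I take it as home.
- **Pawl and arm:** The pad is found at its rest position in the side image. The arm is clear, with no contact force beyond sensor noise.
- **Bystanders:** I kept clear of them throughout but did not measure them again at the end.

**Failed or disagreeing**
- My automatic angle reading gave wrong values whenever the arm's shadow or body covered bays, and it no longer works once every bay is full (it read −1.0 rad). The final alignment therefore rests on the last pictures and the −0.01 rad reading before loading.
- In the first measurements, before I corrected for camera offset, heights came out 5 to 7 mm too high.

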